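# Zero the peak pointer and tip the sample jar for a sag check

### The job

Start a sag check: first turn the black knob on the gauge box anticlockwise until its red pointer is fully back at the zero stop. Then lift the red handle of the cradle to tip the clamped sample jar to 45 degrees (not well beyond), hold it there for about a second and a half, and bring it fully back to level. Leave the pointer at zero and the other things on the bench standing where they are.

Things in the scene. Friction and masses are not known exactly. Their poses are not given: they have to be found in the camera images.
- pointer (a joint): angle of the black knob and its red pointer (rad): 0 at the zero stop, growing clockwise seen from above, at most 3.7; it starts between 1.7 and 3.4, so it takes several grasps; stays where it is left (light friction, about 0.04 N m)
- pointer_grip (a point): point on the knob's upright axis, 84 mm above the bench, where to grip it; the knob is a round fluted black cylinder 38 mm across, from 64 to 95 mm above the bench, with a flat red pointer at its foot that sweeps a white dial 90 mm across; the point turns with the knob and the red pointer lies along its -x axis
- gauge: fixed white instrument box, blue top, 170 x 150 mm, panel 60 mm above the bench; origin at the centre of its underside, -x to its front (green screen), z up; knob axis at x +15 mm, y 0; at zero the pointer lies along -x, at the red mark. Two dark guard bars 8 mm thick run along x beside the knob at y +54 and -54 mm, x -34 to +64 mm, tops 90 mm above the bench
- cradle (a joint): tilt of the cradle with the clamped amber jar (rad): 0 = level on its stop, 0.785 = 45 degrees (red mark on the stand's cheeks), at most 1.3; grows as the red handle is lifted; it stays where it is left (friction about 0.16 N m, so about 2 N at the handle)
- cradle_handle (a point): middle of the red round handle bar, 12 mm thick and 72 mm long, parallel to the tilt axis (its own y axis), 105 mm from that axis on the robot's side, 125 mm above the bench when level; held at its ends by two 8 mm rods which run back to the cradle; free below
- cradle_hinge (a point): point on the horizontal tilt axis, midway between the cheeks, 125 mm above the bench; the axis is this frame's y, its -x points to the level handle. The jar, 68 mm across, reaches from 55 mm below to 38 mm above it
- stand: fixed grey base plate 150 x 170 x 12 mm of the cradle with two aluminium cheeks 50 mm wide and 150 mm high at y = +65 and -65 mm; origin at the centre of its underside; the cradle's handle sticks out along -x
- spare_jar: loose amber jar with white lid, 66 mm across, 90 mm high, beside the gauge; origin at the centre of its underside; leave alone
- foil_dish: loose low aluminium dish, 72 mm across, 14 mm high, in front of the gauge; origin at the centre of its underside; leave alone
- weight: loose brass weight, 36 mm across, 52 mm high, standing beside and below the cradle's handle; origin at the centre of its underside; leave alone
- wash_bottle: loose white bottle with red cap, 58 mm across, 150 mm high, beside the cradle's stand; origin at the centre of its underside; leave alone
- beaker: loose clear cup, 54 mm across, 70 mm high, nearest the robot; origin at the centre of its underside; leave alone
- tin: loose aluminium can, 54 mm across, 60 mm high, at the far side between the two instruments; origin at the centre of its underside; leave alone
Mind the look-alikes: they are no part of the job. What is shaped like the gauge but purple is not meant.

How it is judged:
By the outcome, as a careful person would: the job done as asked, in the order asked, and still so for the second after the job is handed in, with the robot touching nothing.
It also fails if it takes over 72 s, if anything falls off the work surface, if the arm or the gripper's body presses on something with over 40 N, if the wrist force passes 120 N, or if a joint passes its speed limit or range.

### The arm

A 7-joint arm with a two-finger parallel gripper is mounted at the origin on the work surface. World frame = base frame: x ahead of the robot, y to its left, z up, the work surface at z = 0. Lengths are in m, angles in rad, forces in N, time in s.
With the tool pointing down it reaches from about 0.4 to 0.9 m from the base axis. Payload 5.6 kg.
Tool frame: the origin (TCP) lies between the finger pads; the fingertips stand 22 mm ahead of it and the grasp point (between the pads) lies 3 mm ahead of it (env.finger_overhang is the z of the fingertips in the tool frame, in m); z points along the fingers, y is the line along which they close (so a half turn about z gives the same grasp; the last joint's range is limited). The gripper opens to 92 mm and grips with 3 to 60 N. Pads are 20 mm wide; open, the fingers measure 128 mm over their backs; the gripper's body (75 mm by 189 mm) begins 69 mm behind the grasp point.
Start: joints at [-1.327, 0.468, -0.012, 1.603, 0.006, 1.071, -0.056], TCP at [0.184, 0.623, 0.237] pointing down, gripper open.
Joint ranges: [-2.53, 2.53], [-0.31, 2.02], [-1.57, 1.55], [0.28, 2.44], [-1.29, 4.43], [0.15, 1.84], [-2.92, 2.92]. Speed limits (rad/s): [2.57, 2.57, 3.14, 3.14, 3.14, 3.14, 3.14].

### API

Orientations are given as a unit quaternion [w, x, y, z].
In Python, from plant import env gives the robot as it stands.
- The arm moves only by the tool send_rows, never from a script. Its argument "plan" is a list of rows, each a list of 7 numbers: the shift along the world's x, y, z in mm, then the turn, a rotation vector about the world's x, y, z in rad, then the opening, from -1 (shut) to 1 (fully open). A call has exactly 10 rows; each row shifts and turns the commanded pose from where the row before left it; what a row does not reach is not made up. A row lasts 1/8 s, in which the tool goes at most 62.5 mm and 10.7 degrees, less where a joint would pass 70% of its speed; a pose out of reach is approached as far as the arm can. A call with a gripper value outside its range is refused whole. The fingers move at their own pace and stop on an object; the grip force is fixed at half the most. Time passes only in rows, so rows that do not move let the fingers close, or fill a call up. It gives the time, the measured TCP pose, the force, the opening and the grip force at its end, in the units of the state.
- env.read_state(): the state, without advancing time (a new reading comes with each control period).
- env.get_image(name): name is "scene" or "top" or "wrist"; returns a dict with "pixels" (420x560x3 uint8, red, green, blue), "depth" (420x560 float32, m along the optical axis (not along the pixel's ray), 0 where there is no reading), "camera_matrix" (3x3 intrinsics, pixels), "R" (3x3) and "t" (3): a world point X has camera coordinates R X + t. Camera axes: x right, y down, z forward; pixel columns grow to the right and rows downward; lengths in m; the calibration is good to about 2 mm. A picture is of the moment at which its call begins.
- env.job_done(): hands the job in; it is judged then, once.
The state is a dict: "t": time; "qpos": joint angles; "dq": joint speeds; "joint_torque": joint torques, N m; "tool_pos": TCP position; "tcp_rot": TCP orientation; "ft_force": force on the tool from outside, world axes, zero at the start; "wrist_torque": the same for the moment, N m; "opening": finger opening in m; "grip_force": force on a finger pad.
Only numpy, scipy, OpenCV 4.12 (cv2) and the standard library are available. Lean on these libraries where they do the work, as an engineer would, in place of code of your own. Each camera call takes 0.05 s, during which the arm holds its last target. There are 200 camera calls.

## Working session

There is one attempt and no reset: what is moved stays moved. The work goes in short steps, Python scripts to look and compute and a tool call to move; the robot and the scene stay as the last step left them, time stands still between calls to the robot, and variables do not carry over. Pictures are saved under pics/ and viewed, at most 10 in all, crops included, and the job is handed in when it is done.

Besides the shell and the picture viewer there is one more tool, called after "Call:" by a JSON object that holds its "op" and its "data". send_rows: Moves the arm, as the interface text tells. Its arguments: {"type":"object","properties":{"plan":{"type":"array","items":{"type":"array","items":{"type":"number"}}}},"required":["plan"]}

```bash
mkdir -p pics; cat > h.py <<'E'
import numpy as np, cv2, pickle
from plant import env
def grab(n):
    d=env.get_image(n); return d
def save(d,f,crop=None,s=1):
    p=d["pixels"]
    if crop: u0,v0,u1,v1=crop; p=p[v0:v1,u0:u1]
    p=cv2.resize(p,None,fx=s,fy=s,interpolation=cv2.INTER_CUBIC)
    cv2.imwrite("pics/"+f,p[:,:,::-1])
def ray(d,u,v,z):
    R,t,K=d["R"],d["t"],d["camera_matrix"]
    c=-R.T@t; r=R.T@np.linalg.inv(K)@np.array([u,v,1.]); return c+r*(z-c[2])/r[2]
def pts(d):
    R,t,K=d["R"],d["t"],d["camera_matrix"]; D=d["depth"]
    v,u=np.indices(D.shape); P=np.stack([(u-K[0,2])/K[0,0]*D,(v-K[1,2])/K[1,1]*D,D],-1)
    return (P-t)@R
def proj(d,X):
    p=d["camera_matrix"]@(d["R"]@np.asarray(X,float)+d["t"]); return p[:2]/p[2]
E
python3 - <<'E'
from h import *
for n in("top","scene"):
    d=grab(n); save(d,n+"0.png",s=1.4); pickle.dump(d,open(n+"0.pkl","wb"))
    print(n,-d["R"].T@d["t"])
print(env.read_state())
E
```

```text
top [0.4782026  0.00644968 1.25001677]
scene [1.19597889 0.54566336 0.74272894]
{'t': 0.1, 'qpos': array([-1.32697507,  0.46827562, -0.01161614,  1.60352147,  0.00600055,
        1.07139678, -0.05629205]), 'dq': array([ 8.31996350e-04, -1.65225999e-03, -7.48036847e-06, -2.37147004e-03,
       -3.81612053e-04, -7.76290379e-05,  2.47085212e-04]), 'joint_torque': array([ 1.47708375e-03, -5.21638405e+01, -1.21569456e-02, -2.44360524e+01,
       -5.67688840e-02,  1.41271853e-02,  5.98584393e-05]), 'tool_pos': array([0.18380524, 0.62296416, 0.2357485 ]), 'tcp_rot': array([-5.80246205e-05,  1.42941488e-01,  9.89730831e-01, -7.81173851e-04]), 'ft_force': array([ 0.78913967, -0.69282613,  0.30301956]), 'wrist_torque': array([-0.00321504,  0.00178522, -0.06276608]), 'grip_force': 0.0, 'opening': 0.09204432303153574}
```

View pics/top0.png

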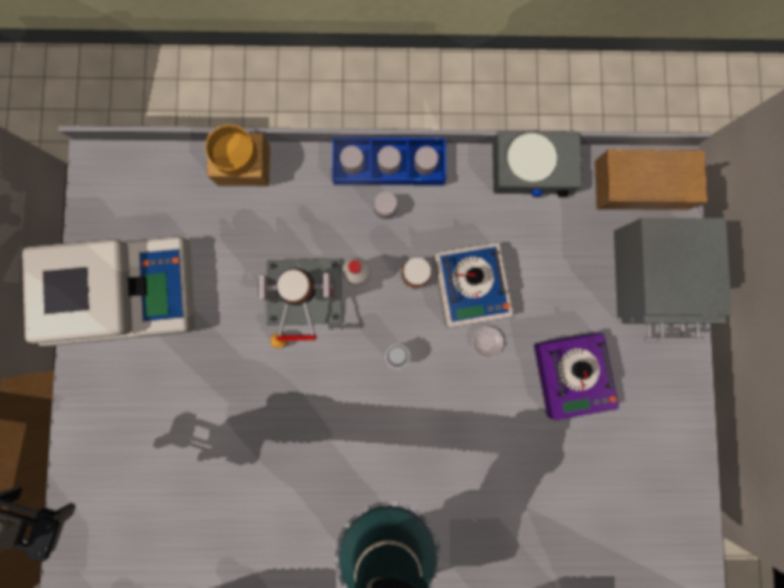

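View pics/scene0.png

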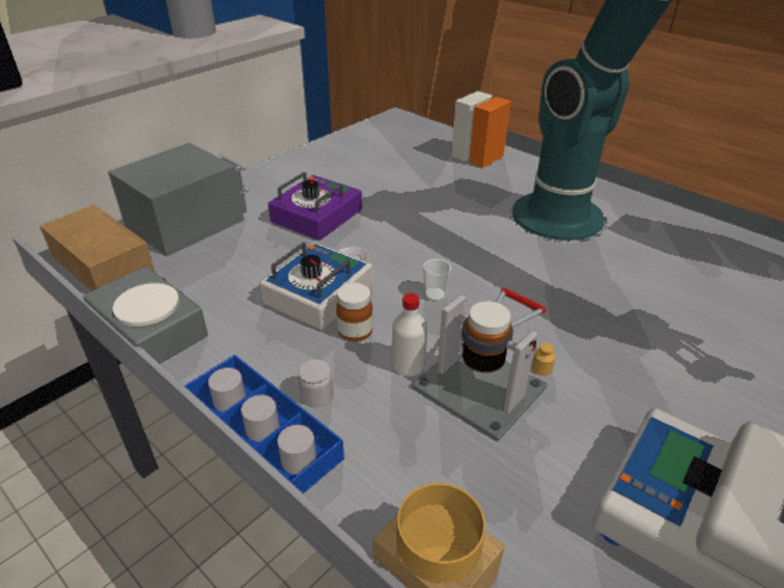

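The top view shows two gauge-shaped boxes: the blue-topped white one at (473,283) in the view, and a purple one at (578,375). The blue one fits the description: blue top, white box, jar beside it and dish in front. The cradle is at (297,290) with its red handle at (297,338), and the weight is at (279,341).

```bash
python3 - <<'E'
from h import *
d=pickle.load(open("top0.pkl","rb")); s=pickle.load(open("scene0.pkl","rb"))
save(d,"crop1.png",(170,155,450,305),2.8)
hsv=cv2.cvtColor(d["pixels"],cv2.COLOR_RGB2HSV)
P=pts(d); Ps=pts(s)
# gauge box by height from depth: 50..70mm region
H,S,V=[hsv[...,i].astype(int) for i in range(3)]
roi=np.zeros(H.shape,bool); roi[165:240,300:375]=1
m=roi&(abs(P[...,2]-.06)<.008)
r=cv2.minAreaRect(np.argwhere(m)[:,::-1].astype(np.float32)); print("gauge depth rect",r, [ray(d,*p,.06).round(4) for p in cv2.boxPoints(r)], ray(d,*r[0],.06))
b=roi&(H>95)&(H<125)&(S>120)
r=cv2.minAreaRect(np.argwhere(b)[:,::-1].astype(np.float32)); print("blue rect",r,[ray(d,*p,.06).round(4) for p in cv2.boxPoints(r)],ray(d,*r[0],.06))
red=((H<8)|(H>172))&(S>130)&(V>80)
for c,n in ((cv2.connectedComponentsWithStats(red.astype(np.uint8)),"red"),):
    for st,ce in zip(c[2][1:],c[3][1:]):
        if st[4]>4: print(st,ce, ray(d,*ce,.065).round(4), ray(d,*ce,.125).round(4))
# knob dark top
k=roi&(abs(P[...,2]-.095)<.006)&(V<60); q=np.argwhere(k)[:,::-1]; print("knob",len(q),q.mean(0),ray(d,*q.mean(0),.095), P[k].mean(0))
mr=red.copy(); mr[:, :170]=0; mr[:,260:]=0; mr[:200]=0
rr=cv2.minAreaRect(np.argwhere(mr)[:,::-1].astype(np.float32)); print("handle",rr,[ray(d,*p,.131).round(4) for p in cv2.boxPoints(rr)],P[mr].mean(0))
hs=cv2.cvtColor(s["pixels"],cv2.COLOR_RGB2HSV).astype(int)
rs=((hs[...,0]<8)|(hs[...,0]>172))&(hs[...,1]>130)&(hs[...,2]>70)
c=cv2.connectedComponentsWithStats(rs.astype(np.uint8))
for st,ce in zip(c[2][1:],c[3][1:]):
    if st[4]>6: print("scene",st,ce,[ray(s,*ce,z).round(4) for z in(.065,.125)])
# loose objects: clusters in height map
m=(P[...,2]>.01)&(P[...,0]>.25)&(P[...,0]<.75)&(P[...,1]<.4)&(P[...,1]>-.4)
c=cv2.connectedComponentsWithStats(m.astype(np.uint8))
for i in range(1,c[0]):
    if c[2][i][4]>60:
        q=P[c[1]==i]; print("obj",c[3][i].round(),q.mean(0).round(3),q.min(0).round(3),q.max(0).round(3))
E
```

```text
gauge depth rect ((331.1982421875, 204.32318115234375), (54.43450927734375, 61.39018249511719), 80.27242279052734) [array([ 0.6596, -0.0576,  0.06  ]), array([ 0.693 , -0.2467,  0.06  ]), array([ 0.5258, -0.2719,  0.06  ]), array([ 0.494 , -0.0852,  0.06  ])] [ 0.592475   -0.16512976  0.06      ]
blue rect ((338.4400329589844, 202.42001342773438), (46.06300735473633, 39.35480499267578), 79.69515228271484) [array([ 0.658 , -0.1154,  0.06  ]), array([ 0.6806, -0.2365,  0.06  ]), array([ 0.5394, -0.2594,  0.06  ]), array([ 0.5176, -0.1396,  0.06  ])] [ 0.59843789 -0.1876625   0.06      ]
[102 187   4   3   5] [103.2 188.2] [0.6397 0.5317 0.065 ] [0.6315 0.5051 0.125 ]
[249 186   9   9  57] [252.75438596 190.        ] [0.6356 0.0768 0.065 ] [0.6277 0.0733 0.125 ]
[334 195   5   2   9] [335.77777778 195.55555556] [ 0.6192 -0.1789  0.065 ] [ 0.6121 -0.1695  0.125 ]
[198 239  27   5 103] [210.39805825 240.78640777] [0.4804 0.2034 0.065 ] [0.4803 0.1934 0.125 ]
[417 266   3   4   9] [417.66666667 267.55555556] [ 0.3995 -0.4257  0.065 ] [ 0.4035 -0.4038  0.125 ]
[435 283   5   4  16] [437.125
[... 609 characters left out ...]
1925, 0.125 ])]
scene [288 209  11  13 116] [293.04310345 215.04310345] [array([0.5501, 0.0123, 0.065 ]), array([0.6073, 0.0595, 0.125 ])]
obj [337. 203.] [ 0.595 -0.182  0.067] [ 0.478 -0.272  0.01 ] [0.692 0.006 1.25 ]
obj [254. 194.] [0.617 0.07  0.111] [0.478 0.006 0.01 ] [0.65  0.098 1.25 ]
obj [214. 211.] [0.569 0.191 0.08 ] [0.458 0.006 0.01 ] [0.659 0.281 1.25 ]
obj [297. 195.] [ 0.617 -0.056  0.087] [ 0.478 -0.098  0.01 ] [0.652 0.006 1.25 ]
obj [348. 245.] [ 0.467 -0.22   0.033] [ 0.436 -0.256  0.01 ] [0.502 0.006 1.25 ]
obj [397. 269.] [ 0.395 -0.364  0.062] [ 0.301 -0.4    0.01 ] [0.478 0.006 1.25 ]
obj [283. 255.] [ 0.438 -0.018  0.08 ] [ 0.414 -0.043  0.013] [0.478 0.008 1.25 ]
```

View pics/crop1.png

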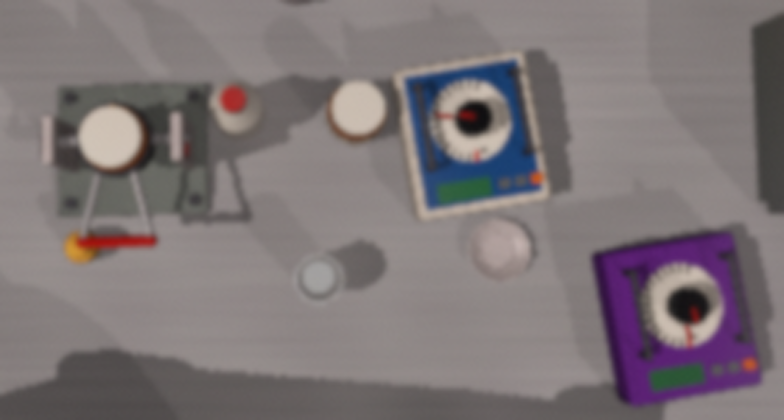

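The crop confirms the blue-topped gauge, with its knob at crop (474,117) and pointer toward the left at (440,115), about 97° from zero. The other gauge is purple. Measured knob axis is (0.612,-0.186), gauge yaw about +9.5°, and handle centre about (0.480,0.193). I'll move above the knob, turning the tool so that one twist can cover most of the angle.

Call:
{"op": "send_rows", "data": {"plan": [[21, -40, 0, 0, 0, -0.12, 1], [21, -40, 0, 0, 0, -0.12, 1], [21, -40, 0, 0, 0, -0.12, 1], [21, -40, 0, 0, 0, -0.12, 1], [21, -40, 0, 0, 0, -0.12, 1], [21, -40, 0, 0, 0, -0.12, 1], [21, -40, 0, 0, 0, -0.12, 1], [21, -40, 0, 0, 0, -0.12, 1], [21, -40, 0, 0, 0, -0.12, 1], [21, -40, 0, 0, 0, -0.12, 1]]}}

```text
t: 1.35
tool_pos: [0.3943, 0.222, 0.2365]
tcp_rot: [-0.0, 0.678, 0.735, -0.0]
ft_force: [-0.0, 0.7, 0.6]
opening: 0.0918
grip_force: 0.0
```

Call:
{"op": "send_rows", "data": {"plan": [[21, -40, 0, 0, 0, -0.12, 0.2], [21, -40, 0, 0, 0, -0.12, 0.2], [21, -40, 0, 0, 0, -0.12, 0.2], [21, -40, 0, 0, 0, -0.12, 0.2], [21, -40, 0, 0, 0, -0.12, 0.2], [21, -40, 0, 0, 0, -0.12, 0.2], [21, -40, 0, 0, 0, -0.12, 0.2], [21, -40, 0, 0, 0, -0.12, 0.2], [21, -40, 0, 0, 0, -0.12, 0.2], [0, 0, 0, 0, 0, 0, 0.2]]}}

```text
t: 2.6
tool_pos: [0.583, -0.1404, 0.2362]
tcp_rot: [0.001, 0.96, 0.281, -0.001]
ft_force: [-1.0, 0.7, -0.7]
opening: 0.0553
grip_force: 0.0
```

```bash
cat >> h.py <<'E'
from scipy.spatial.transform import Rotation as Ro
def st():
    s=env.read_state(); q=s["tcp_rot"]; R=Ro.from_quat([q[1],q[2],q[3],q[0]]).as_matrix()
    print("t",round(s["t"],2),"tcp",s["tool_pos"].round(4),"z",R[:,2].round(3),"yaw_y",np.degrees(np.arctan2(R[1,1],R[0,1])).round(1),"q",s["qpos"].round(2),"F",s["ft_force"].round(1),"M",s["wrist_torque"].round(2),"op",round(s["opening"],4),"gf",round(s["grip_force"],1))
    return s
E
python3 - <<'E'
from h import *
st()
d=grab("wrist"); pickle.dump(d,open("w1.pkl","wb")); save(d,"w1.png",s=1.4)
print("proj knob",proj(d,[.612,-.186,.095]), "axisfoot",proj(d,[.612,-.186,.065]))
t=pickle.load(open("top0.pkl","rb"))
print("top: knob foot",proj(t,[.612,-.186,.065]), "tip px 326,196 ->",ray(t,326,196.2,.065))
E
```

```text
t 2.6 tcp [ 0.583  -0.1404  0.2362] z [-0.001 -0.003 -1.   ] yaw_y -57.4 q [-0.38  0.45  0.75  1.77 -0.34  1.06 -0.51] F [-1.   0.7 -0.7] M [-0.02  0.17 -0.  ] op 0.0553 gf 0.0
proj knob [340.70244652 203.79040304] axisfoot [335.29492935 195.42593008]
top: knob foot [338.10106497 197.87856625] tip px 326,196 -> [ 0.61710378 -0.14865169  0.065     ]
```

View pics/w1.png

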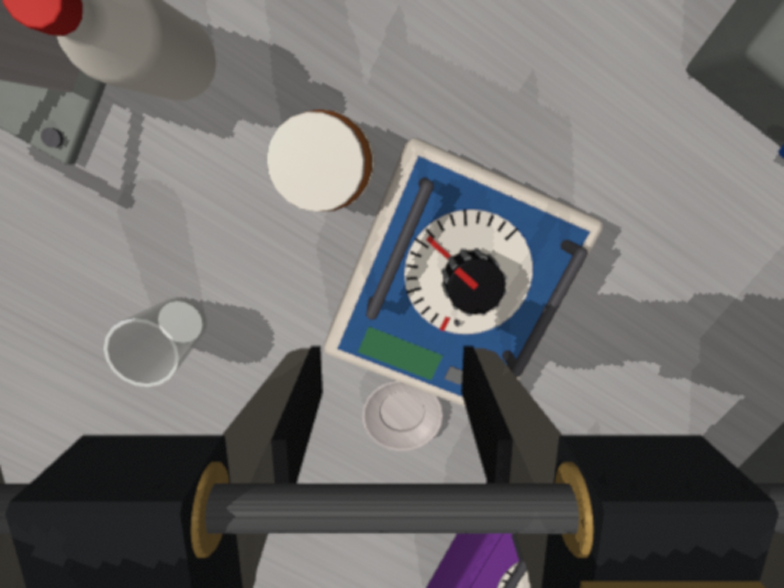

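The wrist view shows the blue gauge: dial centre (468,271), knob top (474,282), pointer tip (431,239), red zero mark (445,324).

```bash
python3 - <<'E'
from h import *
d=pickle.load(open("w1.pkl","rb"))
f=lambda u,v,z:ray(d,u/1.4,v/1.4,z)
k=f(474,282,.095);c=f(468,271,.061);p=f(431,239,.065);z=f(445,324,.061)
print(k,c,p,z)
a=lambda x:np.degrees(np.arctan2(*(x-c)[1::-1]))
print(a(p),a(z))
hsv=cv2.cvtColor(d["pixels"],cv2.COLOR_RGB2HSV);P=pts(d)
m=(abs(P[...,2]-.095)<.005);m[:150]=0;m[250:]=0;m[:,:300]=0;m[:,380:]=0
m&=hsv[...,2]<70
q=np.argwhere(m)[:,::-1].astype(np.float32);print(len(q),P[m].mean(0), ray(d,*cv2.minEnclosingCircle(q)[0],.095), cv2.minEnclosingCircle(q))
b=(hsv[...,0]>95)&(hsv[...,0]<125)&(hsv[...,1]>110)
n,l,s,_=cv2.connectedComponentsWithStats(b.astype(np.uint8)); 
b[:]=0;b|=(l==1+np.argmax(s[1:,4]));r=cv2.minAreaRect(np.argwhere(b)[:,::-1].astype(np.float32))
B=np.array([ray(d,*x,.06) for x in cv2.boxPoints(r)]);print(B.round(4),B.mean(0))
E
```

```text
[ 0.61275625 -0.18313327  0.095     ] [ 0.61251336 -0.18520406  0.061     ] [ 0.61777017 -0.14985943  0.065     ] [ 0.57102616 -0.19405035  0.061     ]
81.54040740712749 -167.9631259510404
1221 [ 0.61156418 -0.18620312  0.09544161] [ 0.61440602 -0.18242334  0.095     ] ((339.0, 199.5), 63.01795196533203)
[[ 0.5129 -0.137   0.06  ]
 [ 0.658  -0.1132  0.06  ]
 [ 0.6809 -0.2385  0.06  ]
 [ 0.5312 -0.2801  0.06  ]] [ 0.59574522 -0.19219417  0.06      ]
```

Call:
{"op": "send_rows", "data": {"plan": [[7.4, -11.2, -15, 0, 0, -0.03, 0.2], [7.4, -11.2, -15, 0, 0, -0.03, 0.2], [7.4, -11.2, -15, 0, 0, -0.03, 0.2], [7.4, -11.2, -15, 0, 0, -0.03, 0.2], [0, 0, -17, 0, 0, 0, 0.2], [0, 0, -17, 0, 0, 0, 0.2], [0, 0, -10, 0, 0, 0, 0.2], [0, 0, 0, 0, 0, 0, 0.2], [0, 0, 0, 0, 0, 0, 0.2], [0, 0, 0, 0, 0, 0, 0.2]]}}

```text
t: 3.9
tool_pos: [0.6129, -0.1814, 0.1334]
tcp_rot: [0.0, 0.974, 0.225, 0.001]
ft_force: [0.5, -0.3, -0.1]
opening: 0.0549
grip_force: 0.0
```

```bash
python3 -c "
from h import *
st()"
```

```text
t 3.9 tcp [ 0.6129 -0.1814  0.1334] z [ 0.001 -0.    -1.   ] yaw_y -63.9 q [-0.25  0.65  0.69  1.75 -0.5   0.93 -0.47] F [ 0.5 -0.3 -0.1] M [-0.05  0.14 -0.04] op 0.0549 gf 0.0
```

Call:
{"op": "send_rows", "data": {"plan": [[0, -3.5, 0, 0, 0, 0, 0.2], [0, 0, -14, 0, 0, 0, 0.2], [0, 0, -14, 0, 0, 0, 0.2], [0, 0, -12, 0, 0, 0, 0.2], [0, 0, 0, 0, 0, 0, 0.2], [0, 0, 0, 0, 0, 0, -0.4], [0, 0, 0, 0, 0, 0, -0.4], [0, 0, 0, 0, 0, 0, -0.4], [0, 0, 0, 0, 0, 0, -0.4], [0, 0, 0, 0, 0, 0, -0.4]]}}

```text
t: 5.15
tool_pos: [0.6131, -0.1856, 0.0931]
tcp_rot: [0.001, 0.974, 0.225, 0.001]
ft_force: [2.7, -2.8, -0.5]
opening: 0.0372
grip_force: 30.0
```

```bash
python3 -c "
from h import *
st()"
```

```text
t 5.15 tcp [ 0.6131 -0.1856  0.0931] z [ 0.002 -0.001 -1.   ] yaw_y -64.0 q [-0.22  0.7   0.65  1.76 -0.54  0.87 -0.44] F [ 2.7 -2.8 -0.5] M [-0.72 -0.46  0.03] op 0.0372 gf 30.0
```

Gripped well centred (37 mm opening, small side forces). Next I turn about 92° anticlockwise and check.

Call:
{"op": "send_rows", "data": {"plan": [[0, 0, 0, 0, 0, 0.16, -0.4], [0, 0, 0, 0, 0, 0.16, -0.4], [0, 0, 0, 0, 0, 0.16, -0.4], [0, 0, 0, 0, 0, 0.16, -0.4], [0, 0, 0, 0, 0, 0.16, -0.4], [0, 0, 0, 0, 0, 0.16, -0.4], [0, 0, 0, 0, 0, 0.16, -0.4], [0, 0, 0, 0, 0, 0.16, -0.4], [0, 0, 0, 0, 0, 0.16, -0.4], [0, 0, 0, 0, 0, 0.16, -0.4]]}}

```text
t: 6.4
tool_pos: [0.6111, -0.185, 0.093]
tcp_rot: [-0.001, 0.515, 0.857, -0.001]
ft_force: [-3.5, -1.5, 5.0]
opening: 0.0372
grip_force: 30.0
```

```bash
python3 -c "
from h import *
st()"
```

```text
t 6.4 tcp [ 0.6111 -0.185   0.093 ] z [-0.003  0.001 -1.   ] yaw_y 28.0 q [ 0.06  0.62  0.25  1.74 -0.2   0.8   0.89] F [-3.5 -1.5  5. ] M [-0.35  0.84 -0.09] op 0.0372 gf 30.0
```

Call:
{"op": "send_rows", "data": {"plan": [[0, 0, 0, 0, 0, 0.08, -0.4], [0, 0, 0, 0, 0, 0.08, -0.4], [0, 0, 0, 0, 0, 0.06, -0.4], [0, 0, 0, 0, 0, 0.05, -0.4], [0, 0, 0, 0, 0, 0.04, -0.4], [0, 0, 0, 0, 0, 0.04, -0.4], [0, 0, 0, 0, 0, 0.03, -0.4], [0, 0, 0, 0, 0, 0.03, -0.4], [0, 0, 0, 0, 0, 0, -0.4], [0, 0, 0, 0, 0, 0, -0.4]]}}

```text
t: 7.65
tool_pos: [0.6105, -0.1853, 0.0929]
tcp_rot: [-0.002, 0.333, 0.943, -0.0]
ft_force: [-5.2, -1.0, 6.5]
opening: 0.0375
grip_force: 30.0
```

```bash
python3 -c "
from h import *
st()"
```

```text
t 7.65 tcp [ 0.6105 -0.1853  0.0929] z [-0.004  0.001 -1.   ] yaw_y 51.1 q [ 0.13  0.62  0.15  1.74 -0.12  0.8   1.23] F [-5.2 -1.   6.5] M [-0.34  1.18 -0.72] op 0.0375 gf 30.0
```

Mz rose to -0.72 N m, so the knob is on the stop. I release, rise and look.

Call:
{"op": "send_rows", "data": {"plan": [[0, 0, 0, 0, 0, 0, 0.2], [0, 0, 0, 0, 0, 0, 0.2], [0, 0, 0, 0, 0, 0, 0.2], [0, 0, 12, 0, 0, 0, 0.2], [0, 0, 18, 0, 0, 0, 0.2], [-4, 8, 25, 0, 0, 0, 0.2], [-9, 12, 30, 0, 0, 0, 0.2], [-9, 12, 30, 0, 0, 0, 0.2], [-9, 12, 28, 0, 0, 0, 0.2], [0, 0, 0, 0, 0, 0, 0.2]]}}

```text
t: 8.9
tool_pos: [0.5829, -0.1403, 0.2395]
tcp_rot: [0.003, 0.331, 0.943, 0.001]
ft_force: [0.2, -0.2, 0.4]
opening: 0.0556
grip_force: 0.0
```

```bash
python3 - <<'E'
from h import *
st()
d=grab("wrist"); pickle.dump(d,open("w2.pkl","wb"))
u,v=proj(d,[.6125,-.185,.065]).astype(int);print(u,v)
c=(max(u-110,0),max(v-90,0),min(u+110,560),min(v+90,420));print(c);save(d,"w2.png",c,3)
E
```

```text
t 8.9 tcp [ 0.5829 -0.1403  0.2395] z [ 0.007 -0.    -1.   ] yaw_y 51.3 q [ 0.05  0.37  0.17  1.74 -0.07  1.02  1.14] F [ 0.2 -0.2  0.4] M [-0.07 -0.07  0.02] op 0.0556 gf 0.0
263 243
(np.int64(153), np.int64(153), np.int64(373), np.int64(333))
```

View pics/w2.png

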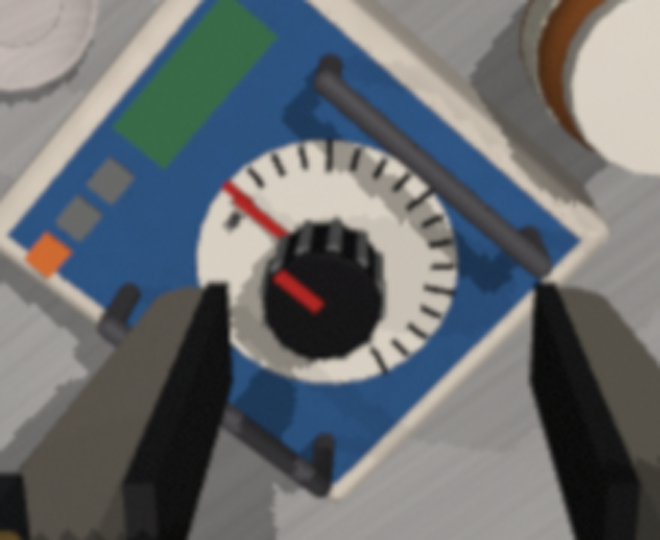

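The pointer (tip (230,187), axis (327,262)) now lies toward the front and covers the red zero mark. Next I move above the cradle handle, with the fingers turned to close along x.

Call:
{"op": "send_rows", "data": {"plan": [[-9, 30, 0, 0, 0, -0.086, 0.2], [-12, 37, 0, 0, 0, -0.096, 0.2], [-12, 37, 0, 0, 0, -0.096, 0.2], [-12, 37, 0, 0, 0, -0.096, 0.2], [-12, 37, 0, 0, 0, -0.096, 0.2], [-12, 37, 0, 0, 0, -0.096, 0.2], [-12, 37, 0, 0, 0, -0.096, 0.2], [-12, 37, 0, 0, 0, -0.096, 0.2], [-9, 37, 0, 0, 0, -0.096, 0.2], [0, 0, 0, 0, 0, 0, 0.2]]}}

```text
t: 10.2
tool_pos: [0.4785, 0.1877, 0.2347]
tcp_rot: [-0.001, 0.691, 0.723, -0.001]
ft_force: [-0.3, -0.1, -0.0]
opening: 0.055
grip_force: 0.0
```

```bash
python3 - <<'E'
from h import *
w=pickle.load(open("w2.pkl","rb"))
f=lambda u,v,z:ray(w,153+u/3,153+v/3,z)
t,c=f(230,187,.065),f(327,262,.061);print("pointer dir",np.degrees(np.arctan2(*(t-c)[1::-1]))%360,c)
st()
d=grab("wrist"); pickle.dump(d,open("w3.pkl","wb"));save(d,"w3.png",s=1.4)
hsv=cv2.cvtColor(d["pixels"],cv2.COLOR_RGB2HSV).astype(int);P=pts(d)
m=((hsv[...,0]<8)|(hsv[...,0]>172))&(hsv[...,1]>130)&(hsv[...,2]>60)
n,l,s,ce=cv2.connectedComponentsWithStats(m.astype(np.uint8))
for i in range(1,n):
    if s[i][4]>60:
        q=np.argwhere(l==i)[:,::-1].astype(np.float32);r=cv2.minAreaRect(q)
        print(s[i],r,ray(d,*r[0],.128).round(4),[ray(d,*x,.125).round(4) for x in cv2.boxPoints(r)],np.median(P[l==i],0).round(4))
E
```

```text
pointer dir 189.28649643352514 [ 0.61004443 -0.18518593  0.061     ]
t 10.2 tcp [0.4785 0.1877 0.2347] z [-0.002 -0.    -1.   ] yaw_y 2.6 q [-0.55  0.24  0.13  1.94 -0.04  0.97 -0.36] F [-0.3 -0.1 -0. ] M [-0.1   0.04 -0.  ] op 0.055 gf 0.0
[ 273  162   14  100 1295] ((279.4999694824219, 211.49996948242188), (98.99998474121094, 12.999998092651367), 90.0) [0.4773 0.192  0.128 ] [array([0.4706, 0.2303, 0.125 ]), array([0.4805, 0.2308, 0.125 ]), array([0.4846, 0.1481, 0.125 ]), array([0.4738, 0.1476, 0.125 ])] [0.4769 0.1944 0.1309]
```

View pics/w3.png

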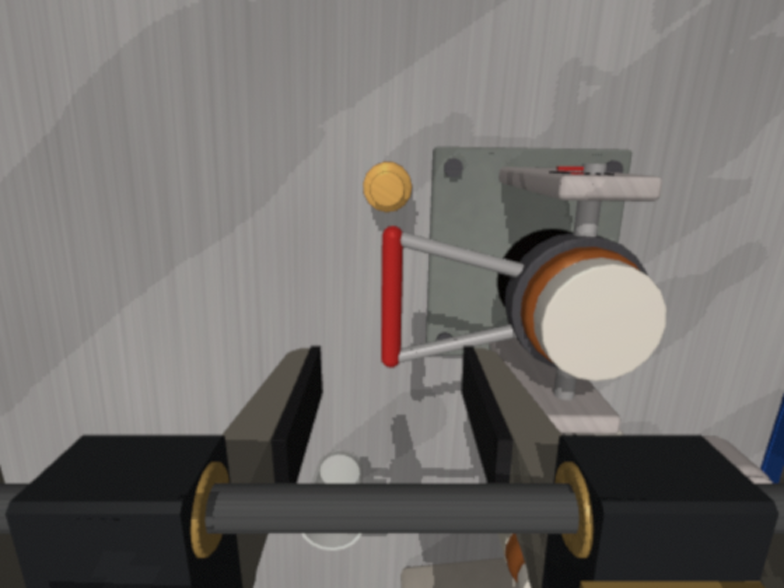

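The wrist view shows the red handle at (392,297) parallel to the pads, with the weight beyond its end at (387,187). I descend and grip the middle.

Call:
{"op": "send_rows", "data": {"plan": [[-1, 4, -17, 0, 0, 0, 0.2], [0, 0, -18, 0, 0, 0, 0.2], [0, 0, -18, 0, 0, 0, 0.2], [0, 0, -18, 0, 0, 0, 0.2], [0, 0, -18, 0, 0, 0, 0.2], [0, 0, -17, 0, 0, 0, 0.2], [0, 0, 0, 0, 0, 0, 0.2], [0, 0, 0, 0, 0, 0, 0.2], [0, 0, 0, 0, 0, 0, 0.2], [0, 0, 0, 0, 0, 0, 0.2]]}}

```text
t: 11.5
tool_pos: [0.4789, 0.1893, 0.1302]
tcp_rot: [0.0, 0.693, 0.721, 0.001]
ft_force: [0.1, 0.5, -0.5]
opening: 0.0552
grip_force: 0.0
```

Call:
{"op": "send_rows", "data": {"plan": [[0, 0, 0, 0, 0, 0, -1], [0, 0, 0, 0, 0, 0, -1], [0, 0, 0, 0, 0, 0, -1], [0, 0, 0, 0, 0, 0, -1], [0, 0, 0, 0, 0, 0, -1], [0, 0, 0, 0, 0, 0, -1], [0, 0, 0, 0, 0, 0, -1], [0, 0, 0, 0, 0, 0, -1], [0, 0, 0, 0, 0, 0, -1], [0, 0, 0, 0, 0, 0, -1]]}}

```text
t: 12.75
tool_pos: [0.4782, 0.1891, 0.1295]
tcp_rot: [-0.0, 0.693, 0.721, -0.0]
ft_force: [-2.5, -1.1, 2.3]
opening: 0.0111
grip_force: 30.0
```

```bash
python3 -c "
from h import *
st()"
```

```text
t 12.75 tcp [0.4782 0.1891 0.1295] z [-0.001 -0.    -1.   ] yaw_y 2.3 q [-0.54  0.39  0.12  2.03 -0.07  0.73 -0.34] F [-2.5 -1.1  2.3] M [-0.08  0.67 -0.02] op 0.0111 gf 30.0
```

Call:
{"op": "send_rows", "data": {"plan": [[0.4, 0, 9.2, 0, 0, 0, -1], [1.2, 0, 9.0, 0, 0, 0, -1], [2.0, 0.1, 9.0, 0, 0, 0, -1], [2.7, 0.1, 8.7, 0, 0, 0, -1], [3.5, 0.1, 8.5, 0, 0, 0, -1], [4.3, 0.1, 8.1, 0, 0, 0, -1], [4.9, 0.1, 7.7, 0, 0, 0, -1], [5.6, 0.2, 7.3, 0, 0, 0, -1], [3.6, 0.1, 4.1, 0, 0, 0, -1], [3.2, 0.1, 3.3, 0, 0, 0, -1]]}}

```text
t: 14.0
tool_pos: [0.5064, 0.1899, 0.2049]
tcp_rot: [-0.003, 0.693, 0.721, -0.003]
ft_force: [-13.4, -1.4, 6.7]
opening: 0.0105
grip_force: 30.0
```

```bash
python3 - <<'E'
from h import *
st()
d=grab("scene"); pickle.dump(d,open("s2.pkl","wb"))
save(d,"s2.png",(250,180,420,320),4)
for n in("scene","top"):
    if n=="top": d=grab("top")
    hsv=cv2.cvtColor(d["pixels"],cv2.COLOR_RGB2HSV).astype(int);P=pts(d)
    m=((hsv[...,0]<8)|(hsv[...,0]>172))&(hsv[...,1]>130)&(hsv[...,2]>60)
    m&=(abs(P[...,2]-.2)<.03)&(abs(P[...,1]-.19)<.06)&(abs(P[...,0]-.51)<.06)
    print(n,m.sum(),P[m].mean(0) if m.any() else None)
E
```

```text
t 14.0 tcp [0.5064 0.1899 0.2049] z [-0.008 -0.001 -1.   ] yaw_y 2.3 q [-0.53  0.32  0.14  1.9  -0.06  0.93 -0.33] F [-13.4  -1.4   6.7] M [-0.35  3.43 -0.04] op 0.0105 gf 30.0
scene 115 [0.50950693 0.19839895 0.19917327]
top 33 [0.50900924 0.16539289 0.20201795]
```

View pics/s2.png

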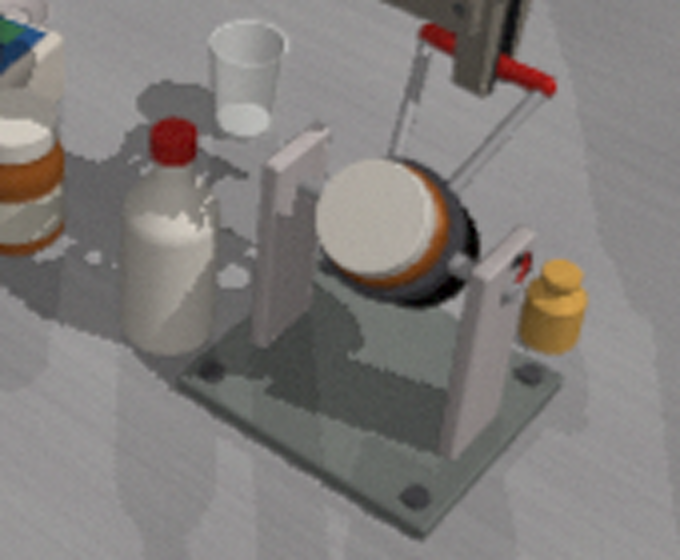

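The jar is tipped and the bottle and weight stand untouched. The handle's depth points put it at about (0.506,0.197), so the tilt is nearer 43° than 45°. I nudge it a little further and hold.

Call:
{"op": "send_rows", "data": {"plan": [[1.5, 0, 2, 0, 0, 0, -1], [1.5, 0, 2, 0, 0, 0, -1], [0, 0, 0, 0, 0, 0, -1], [0, 0, 0, 0, 0, 0, -1], [0, 0, 0, 0, 0, 0, -1], [0, 0, 0, 0, 0, 0, -1], [0, 0, 0, 0, 0, 0, -1], [0, 0, 0, 0, 0, 0, -1], [0, 0, 0, 0, 0, 0, -1], [0, 0, 0, 0, 0, 0, -1]]}}

```text
t: 15.35
tool_pos: [0.5105, 0.19, 0.2094]
tcp_rot: [-0.002, 0.693, 0.721, -0.002]
ft_force: [-11.8, 0.1, 6.9]
opening: 0.0111
grip_force: 30.0
```

```bash
python3 - <<'E'
from h import *
st()
def red(d,lo,hi):
    hsv=cv2.cvtColor(d["pixels"],cv2.COLOR_RGB2HSV).astype(int);P=pts(d)
    m=((hsv[...,0]<8)|(hsv[...,0]>172))&(hsv[...,1]>130)&(hsv[...,2]>60)
    m&=((P>lo)&(P<hi)).all(-1); m=cv2.erode(m.astype(np.uint8),np.ones((2,2)))>0
    return P[m]
d=grab("scene")
a=pickle.load(open("scene0.pkl","rb"))
L=red(a,[.44,.13,.09],[.52,.25,.15]);U=red(d,[.46,.13,.16],[.56,.25,.24]);M=red(pickle.load(open("s2.pkl","rb")),[.46,.13,.16],[.56,.25,.24])
# use full-bar medians; hinge from level handle
for n,q in(("level",L),("prev",M),("now",U)):
    mm=np.median(q,0); print(n,len(q),mm.round(4))
l=np.median(L,0)
for q in(M,U):
    dz,dx=np.median(q,0)[2]-l[2],np.median(q,0)[0]-l[0]
    print(np.degrees(np.arctan2(dz,.105-dx)),np.degrees(2*np.arcsin(np.hypot(dx,dz)/.21)), dx,dz)
E
```

```text
t 15.35 tcp [0.5105 0.19   0.2094] z [-0.005 -0.001 -1.   ] yaw_y 2.3 q [-0.53  0.32  0.14  1.89 -0.06  0.93 -0.33] F [-11.8   0.1   6.9] M [-0.27  2.94 -0.1 ] op 0.0111 gf 30.0
level 80 [0.4824 0.1973 0.1278]
prev 75 [0.51   0.209  0.1993]
now 75 [0.514  0.2096 0.2034]
42.717222018645245 42.78832710378036 0.027611844229123328 0.07145481549105781
45.83755717024759 45.914182700073766 0.03161667807570734 0.07556076103661508
```

The tilt is 45.8°. I hold about half a second more, then lower it.

Call:
{"op": "send_rows", "data": {"plan": [[0, 0, 0, 0, 0, 0, -1], [0, 0, 0, 0, 0, 0, -1], [0, 0, 0, 0, 0, 0, -1], [0, 0, 0, 0, 0, 0, -1], [0, 0, 0, 0, 0, 0, -1], [-6.8, -0.2, -7.4, 0, 0, 0, -1], [-5.6, -0.2, -7.3, 0, 0, 0, -1], [-4.9, -0.1, -7.7, 0, 0, 0, -1], [-4.3, -0.1, -8.1, 0, 0, 0, -1], [-3.5, -0.1, -8.5, 0, 0, 0, -1]]}}

```text
t: 16.65
tool_pos: [0.4857, 0.1894, 0.1705]
tcp_rot: [-0.001, 0.693, 0.721, -0.002]
ft_force: [-11.2, -0.9, 7.3]
opening: 0.011
grip_force: 30.0
```

Call:
{"op": "send_rows", "data": {"plan": [[-2.9, -0.1, -8.7, 0, 0, 0, -1], [-2.4, 0, -9, 0, 0, 0, -1], [-2, 0, -9, 0, 0, 0, -1], [-2, 0, -7, 0, 0, 0, -1], [0, 0, -4, 0, 0, 0, -1], [0, 0, -2, 0, 0, 0, -1], [0, 0, 0, 0, 0, 0, -1], [0, 0, 0, 0, 0, 0, -1], [0, 0, 0, 0, 0, 0, -1], [0, 0, 0, 0, 0, 0, -1]]}}

```text
t: 17.9
tool_pos: [0.4783, 0.1891, 0.1303]
tcp_rot: [-0.0, 0.693, 0.721, -0.0]
ft_force: [-5.4, -0.1, -0.3]
opening: 0.0112
grip_force: 30.0
```

```bash
python3 -c "
from h import *
st()"
```

```text
t 17.9 tcp [0.4783 0.1891 0.1303] z [-0.001 -0.    -1.   ] yaw_y 2.3 q [-0.54  0.38  0.12  2.03 -0.07  0.74 -0.34] F [-5.4 -0.1 -0.3] M [-0.12  1.12 -0.06] op 0.0112 gf 30.0
```

Call:
{"op": "send_rows", "data": {"plan": [[0, 0, -1.5, 0, 0, 0, -1], [0, 0, -1.5, 0, 0, 0, -1], [0, 0, -1, 0, 0, 0, -1], [0, 0, 0, 0, 0, 0, -1], [0, 0, 0, 0, 0, 0, -1], [0, 0, 0, 0, 0, 0, -1], [0, 0, 0, 0, 0, 0, -1], [0, 0, 0, 0, 0, 0, -1], [0, 0, 0, 0, 0, 0, -1], [0, 0, 0, 0, 0, 0, -1]]}}

```text
t: 19.15
tool_pos: [0.4783, 0.1892, 0.1291]
tcp_rot: [-0.0, 0.693, 0.721, -0.0]
ft_force: [-13.0, -3.4, 25.6]
opening: 0.011
grip_force: 30.0
```

```bash
cat >> h.py <<'E'
def red(d,lo,hi):
    hsv=cv2.cvtColor(d["pixels"],cv2.COLOR_RGB2HSV).astype(int);P=pts(d)
    m=((hsv[...,0]<8)|(hsv[...,0]>172))&(hsv[...,1]>130)&(hsv[...,2]>60)
    m&=((P>lo)&(P<hi)).all(-1); m=cv2.erode(m.astype(np.uint8),np.ones((2,2)))>0
    return P[m]
E
python3 -c "
from h import *
st()
for d in (pickle.load(open('scene0.pkl','rb')),grab('scene')):
    q=red(d,[.44,.13,.09],[.52,.25,.16]); print(len(q),np.median(q,0))
"
```

```text
t 19.15 tcp [0.4783 0.1892 0.1291] z [-0.001  0.    -1.   ] yaw_y 2.3 q [-0.54  0.39  0.12  2.03 -0.07  0.73 -0.34] F [-13.   -3.4  25.6] M [-0.95  3.06 -0.02] op 0.011 gf 30.0
80 [0.48237957 0.19731027 0.1278012 ]
33 [0.48113543 0.21354282 0.12755797]
```

Fz is 25 N upward, so the cradle is on its level stop. I ease the load, release, and rise clear.

Call:
{"op": "send_rows", "data": {"plan": [[0, 0, 1.5, 0, 0, 0, -1], [0, 0, 0, 0, 0, 0, 0.2], [0, 0, 0, 0, 0, 0, 0.2], [0, 0, 0, 0, 0, 0, 0.2], [0, 0, 0, 0, 0, 0, 0.2], [0, 0, 10, 0, 0, 0, 0.2], [0, 0, 20, 0, 0, 0, 0.2], [0, 0, 30, 0, 0, 0, 0.2], [0, 0, 30, 0, 0, 0, 0.2], [0, 0, 20, 0, 0, 0, 0.2]]}}

```text
t: 20.45
tool_pos: [0.4791, 0.1894, 0.2395]
tcp_rot: [0.0, 0.693, 0.721, 0.001]
ft_force: [-0.4, -0.9, -0.6]
opening: 0.0547
grip_force: 0.0
```

Call:
{"op": "send_rows", "data": {"plan": [[-6, 20, 5, 0, 0, 0, 0.2], [-12, 40, 5, 0, 0, 0, 0.2], [-12, 40, 0, 0, 0, 0, 0.2], [-12, 40, 0, 0, 0, 0, 0.2], [-12, 40, 0, 0, 0, 0, 0.2], [-12, 40, 0, 0, 0, 0, 0.2], [0, 0, 0, 0, 0, 0, 0.2], [0, 0, 0, 0, 0, 0, 0.2], [0, 0, 0, 0, 0, 0, 0.2], [0, 0, 0, 0, 0, 0, 0.2]]}}

```text
t: 21.7
tool_pos: [0.4132, 0.4083, 0.2475]
tcp_rot: [0.0, 0.693, 0.72, 0.0]
ft_force: [-0.2, 0.5, 0.1]
opening: 0.0553
grip_force: 0.0
```

```bash
python3 - <<'E'
from h import *
st()
a=pickle.load(open('scene0.pkl','rb'));b=grab('scene')
for d in (a,b):
    q=red(d,[.44,.13,.09],[.52,.25,.16]); print(len(q),np.median(q,0))
t0=pickle.load(open('top0.pkl','rb'));t1=grab('top')
save(t1,"t9.png",(170,120,450,305),2.8)
E
```

```text
t 21.7 tcp [0.4132 0.4083 0.2475] z [ 0. -0. -1.] yaw_y 2.2 q [-0.86  0.34  0.03  1.77 -0.01  1.03 -0.79] F [-0.2  0.5  0.1] M [-0.09  0.06 -0.  ] op 0.0553 gf 0.0
80 [0.48237957 0.19731027 0.1278012 ]
79 [0.48207624 0.19560063 0.12769997]
```

View pics/t9.png

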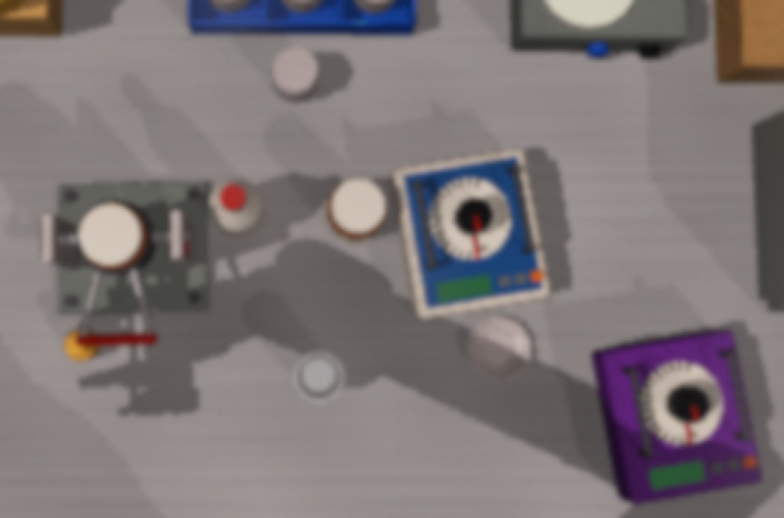

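The pointer is at the zero mark (478,258). The handle is back level at (117,340), within 0.1 mm of its start height, and the loose things stand where they were.

```bash
python3 -c "
from plant import env
print(env.job_done())"
```

```text
the job is handed in; nothing more can be done
None
```

I handed the job in at about 22 s: the pointer is back at the zero stop, and the jar was tipped to a measured 45.8°, held there for about 1.7 s, and brought fully back to level, with the other things standing where they were.

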